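# Squeeze a wooden lid's handle batten home with a one-hand bar clamp

### The arm

A 6-joint arm with a two-finger parallel gripper is mounted at the origin on the work surface. World frame = base frame: x ahead of the robot, y to its left, z up, the work surface at z = 0. Lengths are in m, angles in rad, forces in N, time in s.
With the tool pointing down it reaches from about 0.425 to 0.95 m from the base axis. Payload 3.5 kg.
Tool frame: the origin (TCP) lies midway between the tips of the shut fingers; the grasp point (between the pads) lies ctrl.grasp_offset behind it (ctrl.grasp_offset is the distance from the TCP to the grasp point, in m); x points along the fingers, y is the direction in which the jaws open and shut, and the axes are right-handed (so a half turn about x gives the same grasp; the last joint's range is limited). The gripper opens to 85 mm and grips with 20 to 120 N. Pads are 22 mm wide; open, the fingers measure 114 mm over their backs; the gripper's body (76 mm by 85 mm) begins 54 mm behind the grasp point. The pads swing forward as they close: fully open they stand 13 mm farther back than shut.
Start: joints at [1.101, 0.286, 1.577, -0, 1.279, -0.15], TCP at [0.212, 0.641, 0.205] pointing down, gripper open.
Joint ranges: [-2.77, 2.77], [-0.9, 2.22], [0.21, 2.48], [-1.53, 4.67], [0.24, 2.81], [-2.84, 2.84]. Speed limits (rad/s): [2.79, 2.79, 3.14, 3.14, 3.14, 3.14].

### API

Orientations are given as a unit quaternion [x, y, z, w].
In Python, from plant import readout, read_camera, sign_off, ctrl gives the robot as it stands.
- The arm moves only by the tool drive_tool, never from a script. Its argument "steps" is a list of rows, each a list of 5 numbers: the shift along the tool's x, y, z in cm, then the turn about the tool's x in degrees, then the opening, from 0 (shut) to 1 (fully open). A call has 1 to 10 rows; each row shifts and turns the commanded pose from where the row before left it, along the tool's axes as they then stand; what a row does not reach is not made up. A row lasts 1/10 s, in which the tool goes at most 50 mm and 8.59 degrees, less where a joint would pass 70% of its speed; a pose out of reach is approached as far as the arm can. A call is refused whole if a number of a shift passes 5 or a number of a turn 8.59, either way. A call with a gripper value outside its range is refused whole. The fingers move at their own pace and stop on an object; "force" is the grip in N (left out, the last holds). Time passes only in rows, so rows that do not move let the fingers close. It gives the time, the measured TCP pose, the force and the opening at its end, in the units of the state.
- readout.get_state(): the state, without advancing time (a new reading comes with each control period).
- read_camera(name): name is "scene" or "side" or "wrist"; returns a dict with "frame" (384x512x3 uint8, red, green, blue), "vertical_fov" (degrees; the focal length in pixels is half the picture's height over the tangent of half this angle, whatever the lens; pixels are square), "cx", "cy" (the principal point, pixels), "eye" and "orientation" of the camera in the world. Camera axes: x right, y up, looking along -z (the intrinsics and any distortion apply to the point x, -y, -z); pixel columns grow to the right and rows downward; lengths in m; the calibration is good to about 2 mm. A picture is of the moment at which its call begins. There is no depth.
- sign_off(): hands the job in, once; it reports no verdict.
The state is a dict: "time": time; "qpos": joint angles; "dq": joint speeds; "joint_efforts": joint torques, N m; "eef_pos": TCP position; "tcp_rot": TCP orientation; "contact_force": force on the tool from outside, world axes, zero at the start; "wrist_torque": the same for the moment, N m; "opening": opening from 0.0 (shut) to 1.0 (fully open).
Only numpy, scipy, OpenCV 4.12 (cv2) and the standard library are available. Lean on these libraries where they do the work, as an engineer would, in place of code of your own. Each camera call takes 0.05 s, during which the arm holds its last target. There are 200 camera calls.

### The job

The handle batten of the small wooden box lid has crept out of its groove. With the one-hand bar clamp that already lies around the lid, pump the trigger gently until the batten is pushed fully home, flush with the lid's edge, and the clamp goes tight, without crushing the soft wood; then press the clamp's release tab and hold it down until the jaw has sprung all the way open again. Handle only the clamp: keep the gripper off the lid and batten, and leave the lid lying flat and the bowls and jug where they stand.

Things in the scene. Friction and masses are not known exactly. Their poses are not given: they have to be found in the camera images.
- clamp: one-hand trigger bar clamp, black plastic, steel bar, 1.1 kg, lying loose on its smooth side. Origin: worktop height, on the bar's centre line, in the plane of the near pad; x to the jaw tips (away from the robot), y along the bar to the far jaw, z up. Housing x -19..52, y -96..-6, z to 34 mm. Pistol grip x -119..-16, y -95..-77, z 1..31; trigger beside it on its +y side
- near_pad (a point): middle of the near jaw's rubber pad, which is fixed to the housing and faces +y; clamp frame (98, 0, 17) mm. The jaw runs along x to 118 mm, 33 mm high. The bar, 22 x 7 mm with saw teeth on top, lies at z 13..23 along the clamp's y axis; its tail behind the housing ends at y -141 mm, going to -203 as the clamp closes
- far_jaw: jaw on the bar; origin under the middle of its pad's face, axes as the clamp's. Its y in the clamp's frame is the opening: 206 mm fully open, 196 to 206 at the start, 149 with both pads on the lid. The ratchet (4 mm teeth) lets it only close, 8 mm a full squeeze; while the release is held down a 4 to 5 N spring runs it back to fully open in about 0.5 s
- grip (a point): where to take the clamp for pumping: clamp frame (-48, -65, 17) mm, midway between the outer faces of pistol grip (-y) and trigger (+y), 58 mm apart at rest, 36 at full squeeze. Reach down from above, a finger on each outside, closing along the clamp's y. The loose clamp slides 11 mm between the fingers at the first squeeze, so open 82 mm or more to let the trigger right out
- trigger (a joint): dark grey lever 11 mm thick, z 4..28 mm: 0 at rest, 0.25 rad at its stop; its spring takes 3 to 4 N of the squeeze, the jaw pushes with twice the rest. Free strokes go to the stop and need under 10 N. Let it right out between strokes. Once the jaws bear solidly on the lid it stalls at 0.05 to 0.15 rad (outer faces 8 mm or more wider than at full squeeze); 25 N is plenty
- trigger_face (a point): middle of the trigger's outer (+y) face, 88 mm from its hinge, which lies in the housing at (40, -44) mm in the clamp's frame; it moves to -y when squeezed, 22 mm at its stop
- release (a joint): rocker of the release tab, also the holding pawl: about 0 at rest, clicks up to 0.1 as teeth pass, 0.32 with the tab fully down; the jaw is free above about 0.25
- release_tab (a point): middle of the top of the release tab: ribbed, dark grey, 20 x 24 mm, 15 mm proud of the housing's top (49 mm above the worktop), at (0, -18) mm in the clamp's frame. Press straight down at its middle, for instance with the shut fingertips: 6 to 7 mm travel against 6 to 16 N, then a firm stop. Springs up again
- lid: rectangular lid of a small box, light soft wood, 149 mm along y x 120 x 14 mm, 0.15 kg with its batten, lying loose between the jaws; origin at the centre of its underside, y along the batten. The batten sticks out at the -y end, towards the near jaw. A jaw pressing with more than 60 N crushes the wood
- batten (a joint): how far the handle batten stands out beyond the lid's edge at the near-jaw end (m): 16 to 32 mm at the start, 0 when flush. Tight in its groove: about 9 N to slide, and stays where it is pushed
- batten_end (a point): middle of the batten's end face at the near-jaw end. Batten: darker wood, 20 mm wide, 149 mm long, top 34 mm above the worktop
- bowl_a: soup bowl, dark outside, red inside, 110 mm across, 62 mm high; origin under its foot. Leave alone
- bowl_b: another soup bowl like it. Leave alone
- jug: white plastic jug, 90 mm across, 120 mm high, with a handle; origin under its foot. Leave alone
Not all that is in view belongs to the job. What is meant by the lid is not pink or purple, and is the larger of those in its own colour.

How it is judged:
On the way, in this order (a step that is already met when the one before it is completed fails the run):
1. the batten is squeezed flush with the edge by pumping the trigger until the clamp is tight (value of joint batten below 0.002 m and value of joint trigger above 0.015 rad and contact force between far_jaw and lid above 18 N), for 0.1 s.
2. the release is pressed and the jaw springs open (value of joint release above 0.15 rad and y of far_jaw in the frame of clamp above 0.199 m), for 0.05 s.
At the end, for the whole second after the job is handed in: batten flush with the lid's edge to within 2 mm, jaw sprung back open (opening over 199 mm of 206), trigger out, lid lying flat on the worktop, lid and clamp at rest (value of joint batten between -0.002 and 0.002 m and y of far_jaw in the frame of clamp above 0.199 m and value of joint trigger below 0.03 rad and angle between lid's own z axis and vertical below 0.05 rad and height (world z) of lid below 0.005 m and linear speed of each of lid, clamp below 0.02 m/s); the robot touches nothing.
It fails at once if a jaw crushes the lid (over 60 N) (contact force between far_jaw and lid above 60 N).
It fails at once if the robot touches the lid or batten (over 1 N) (contact force between any of the fingers, the arm and lid above 1 N).
It fails at once if a bowl or the jug is pushed more than 20 mm (distance of any of bowl_a, bowl_b, jug from where it was at the start of the episode above 0.02 m).
It also fails if it takes over 58 s, if anything falls off the work surface, if the arm or the gripper's body presses on something with over 40 N, if the wrist force passes 120 N, or if a joint passes its speed limit or range.

## Working session

There is one attempt and no reset: what is moved stays moved. The work goes in short steps, Python scripts to look and compute and a tool call to move; the robot and the scene stay as the last step left them, time stands still between calls to the robot, and variables do not carry over. Pictures are saved under pics/ and viewed, about 8 in all and at most 12, crops included, and the job is handed in when it is done.

Besides the shell and the picture viewer there is one more tool, called after ">>>" as name(argument=value, ...), one argument or row to a line, values as JSON. drive_tool: Moves the arm, as the interface text tells. Its arguments: {"type":"object","properties":{"steps":{"type":"array","items":{"type":"array","items":{"type":"number"}}},"force":{"type":"number"}},"required":["steps"]}

```bash
mkdir -p pics; cat > h.py <<'E'
import numpy as np, cv2
from scipy.spatial.transform import Rotation as R
from plant import readout, read_camera, sign_off, ctrl
def cam(n,png=None):
    c=read_camera(n)
    if png: cv2.imwrite('pics/'+png,c['frame'][:,:,::-1])
    return c
def pix2w(c,u,v,z):
    f=192/np.tan(np.radians(c['vertical_fov'])/2)
    d=np.array([(u-c['cx'])/f,-(v-c['cy'])/f,-1.])
    if 'distortion' in c: print('dist',c['distortion'])
    d=R.from_quat(c['orientation']).apply(d); e=np.array(c['eye'])
    return e+d*(z-e[2])/d[2]
def w2pix(c,p):
    f=192/np.tan(np.radians(c['vertical_fov'])/2)
    q=R.from_quat(c['orientation']).inv().apply(np.array(p)-np.array(c['eye']))
    return c['cx']+f*q[0]/-q[2], c['cy']-f*q[1]/-q[2]
E
python3 - <<'E'
from h import *
ims=[]
for n in ['scene','side','wrist']:
    c=cam(n,n+'0.png'); print(n,{k:(v if k!='frame' else v.shape) for k,v in c.items()}); ims.append(c['frame'][:,:,::-1])
cv2.imwrite('pics/a.png',cv2.resize(np.vstack([np.hstack(ims[:2]),np.hstack([ims[2],ims[2]*0])]),(800,600),interpolation=cv2.INTER_AREA))
print(readout.get_state()); print(ctrl.grasp_offset)
E
```

```text
scene {'frame': (384, 512, 3), 'vertical_fov': 56.59272887040885, 'cx': 258.42944203494994, 'cy': 192.2323981965898, 'eye': array([1.05748774, 0.15712449, 0.81659625]), 'orientation': array([0.15639517, 0.22768382, 0.77792741, 0.56438424])}
side {'frame': (384, 512, 3), 'vertical_fov': 50.26883484519321, 'cx': 258.46348957710535, 'cy': 197.03416736135625, 'eye': array([-0.02179089, -0.7950596 ,  0.83122755]), 'orientation': array([ 0.42225188, -0.14706113, -0.30869456,  0.83951417])}
wrist {'frame': (384, 512, 3), 'vertical_fov': 69.42980241078561, 'cx': 256.2409040849996, 'cy': 189.54818821388352, 'eye': array([0.13445598, 0.66700682, 0.37159253]), 'orientation': array([-0.13239272, -0.09432135,  0.57755589,  0.80000303])}
{'time': 0.15, 'qpos': array([ 1.10101405e+00,  2.86992682e-01,  1.57785498e+00,  9.06092836e-06,
        1.27861143e+00, -1.50026732e-01]), 'dq': array([ 0.00024387, -0.00142575, -0.00429955, -0.00146524, -0.00156093,
       -0.00013048]), 'joint_efforts': array([ 7.23064659e-04, -4.06596494e+01, -2.93143272e+01, -1.12131693e-04,
        3.93298280e-03,  6.79434962e-07]), 'eef_pos': array([0.21190282, 0.64027862, 0.20413692]), 'tcp_rot': array([ 0.11194301,  0.69829258, -0.11319804,  0.69788426]), 'contact_force': array([-0.83565838, -0.29707243,  0.1780692 ]), 'wrist_torque': array([0.01005959, 0.00377197, 0.01264394]), 'opening': 0.9978103251852163}
0.0187
```

View pics/a.png

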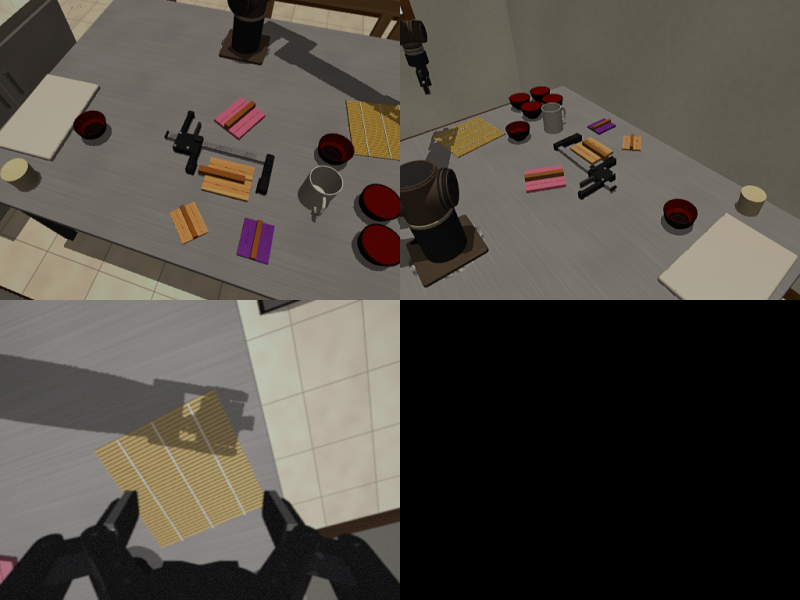

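The picture shows four lid-like things (scene mosaic pixels): a large orange one inside the clamp (228,178), a small orange one (188,222), a pink one (240,117) and a purple one (256,240). I choose the large orange one in the clamp. There is only one clamp, with its handle near (186,145). Next is a close crop to check.

```bash
python3 - <<'E'
import cv2
a=cv2.imread('pics/scene0.png')[130:270,200:360]
cv2.imwrite('pics/b.png',cv2.resize(a,(800,700),interpolation=cv2.INTER_CUBIC)[:600])
E
```

```text
(no output)
```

View pics/b.png

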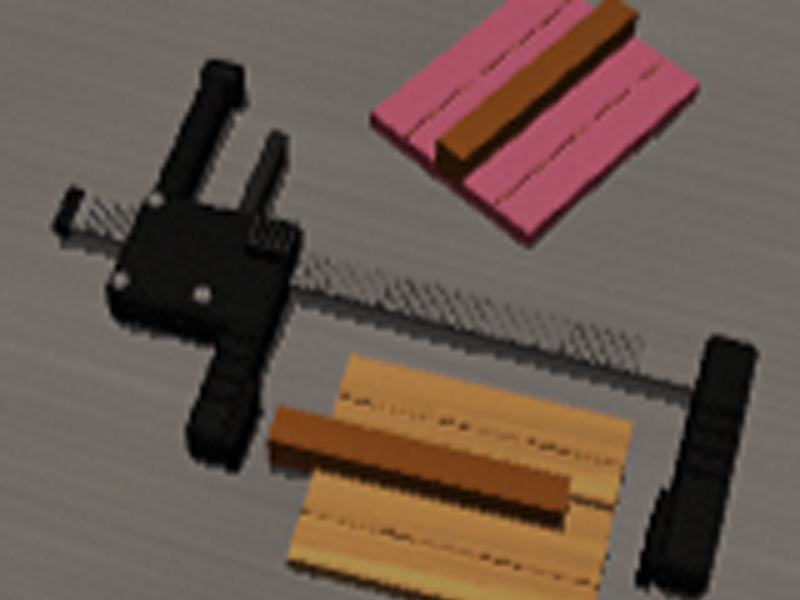

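Pixel readings in this 5x crop:
- Release tab (273,237), pistol grip end (222,68), trigger end (280,135), near jaw tip (215,460).
- Housing corners: roughly (300,232), (110,300), (155,200).
- The batten sticks out at (275,425), towards the near jaw. This is the right lid: the larger orange one, inside the jaws.

```bash
python3 - <<'E'
from h import *
c=cam('scene')
f=lambda u,v,z: pix2w(c,200+u/5,130+v/5,z)[:2]
W=[f(273,237,.049),f(224,65,.031),f(205,440,.033),f(243,450,.033)]
C=[(0,-.018),(-.119,-.086),(.110,-.02),(.113,-.002)]
for w in W: print(w)
from scipy.optimize import least_squares
def T(p,q): k,s=np.cos(p[2]),np.sin(p[2]); return np.array([p[0]+k*q[0]-s*q[1],p[1]+s*q[0]+k*q[1]])
r=least_squares(lambda p:np.concatenate([T(p,q)-w for q,w in zip(C,W)]),[.6,0,0.3]); print(r.x,r.fun*1000)
p=r.x
for n,q in dict(grip=(-.048,-.065),tab=(0,-.018),far=(.098,.2)).items(): print(n,T(p,q))
print('bowl',pix2w(c,335*1.28,150*1.28,.06),pix2w(c,90*1.28,125*1.28,.06),'jug',pix2w(c,325*1.28,180*1.28,.11))
s=readout.get_state();print(R.from_quat(s['tcp_rot']).as_matrix())
E
```

```text
[ 0.56399209 -0.02769573]
[ 0.44847654 -0.09652527]
[ 0.67972762 -0.02469868]
[ 0.67920589 -0.00490273]
[ 0.56594683 -0.00772385  0.02904116] [ 2.47740634  1.97947304  1.01766107 -0.61773005 -3.24643217  0.17733855
 -0.24863524 -1.53908154]
grip [ 0.51985448 -0.07409022]
tab [ 0.5664695  -0.02571626]
far [0.65809809 0.19503745]
bowl [0.48057562 0.40143031 0.06      ] [ 0.63137795 -0.39788016  0.06      ] jug [0.62842894 0.36630403 0.11      ]
[[-6.95705549e-04  3.14353173e-01  9.49305851e-01]
 [-1.43366454e-03  9.49304792e-01 -3.14353873e-01]
 [-9.99998730e-01 -1.57968386e-03 -2.09759615e-04]]
```

>>> drive_tool(
  steps=[
    [0, -3.6, 3.2, 0, 1],
    [0, -3.6, 3.2, 0, 1],
    [0, -3.6, 3.2, 0, 1],
    [0, -3.6, 3.2, 0, 1],
    [0, -3.6, 3.2, 0, 1],
    [0, -3.6, 3.2, 0, 1],
    [0, -3.6, 3.2, 0, 1],
    [0, -3.6, 3.2, 0, 1],
    [0, -3.6, 3.2, 0, 1],
    [0, -3.6, 3.2, 0, 1],
  ],
  force=20,
)

```text
time: 1.2
eef_pos: [0.403, 0.1966, 0.2053]
tcp_rot: [0.113, 0.698, -0.112, 0.698]
contact_force: [1.1, 0.3, 0.4]
opening: 1.003
```

>>> drive_tool(
  steps=[
    [0, -3.6, 3.2, 0, 1],
    [0, -3.6, 3.2, 0, 1],
    [0, -3.6, 3.2, 0, 1],
    [0, -3.6, 3.2, 0, 1],
    [0, -3.6, 3.2, 0, 1],
    [0, -3.6, 3.2, 0, 1],
    [0, 0, 0, -6.7, 1],
    [0, 0, 0, -6.7, 1],
    [0, 0, 0, -6.6, 1],
    [0, 0, 0, 0, 1],
  ],
)

```text
time: 2.2
eef_pos: [0.517, -0.0672, 0.205]
tcp_rot: [-0.01, 0.707, 0.01, 0.707]
contact_force: [0.5, 0.3, 0.6]
opening: 1.001
```

```bash
python3 - <<'E'
from h import *
a=cam('wrist','w1.png')['frame'][:,:,::-1]
cv2.imwrite('pics/w1b.png',cv2.resize(a,(800,600),interpolation=cv2.INTER_CUBIC))
s=readout.get_state();print(s['time'],s['eef_pos'],s['opening'],R.from_quat(s['tcp_rot']).as_matrix().round(3))
E
```

```text
2.25 [ 0.51697458 -0.06699748  0.20502323] 1.0035110237552813 [[-0.    -0.027  1.   ]
 [ 0.     1.     0.027]
 [-1.     0.    -0.   ]]
```

View pics/w1b.png

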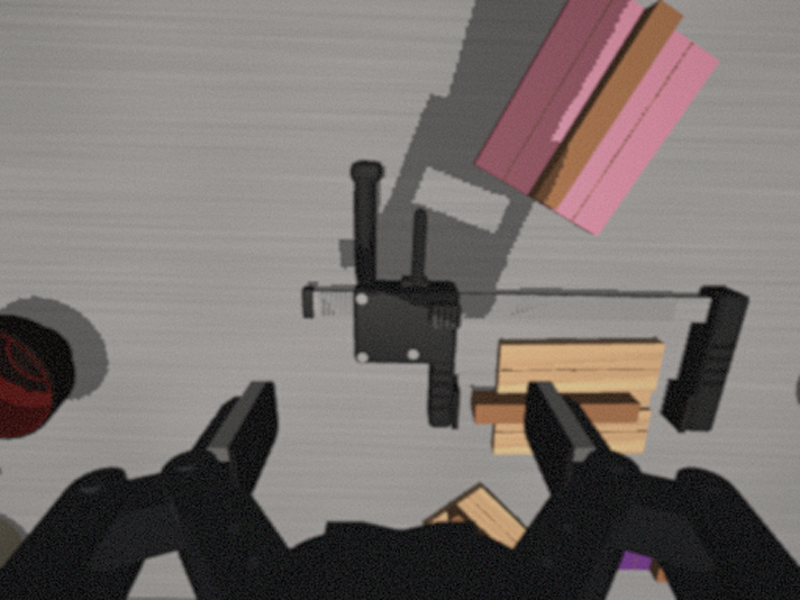

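This wrist view is clean. Pistol grip at u 356-377 (end v 162), trigger at u 414-426, tab at (445,316), near jaw face at u~458 (tip v 425). Grip and trigger stand clear of the lid. I'll refine the pose from these.

```bash
python3 - <<'E'
from h import *
c=cam('wrist'); k=1/1.5625
f=lambda u,v,z: pix2w(c,u*k,v*k,z)[:2].round(4)
for n,a in dict(tab=(445,316,.049),gripL=(356,225,.016),gripR=(377,225,.031),trgL=(414,240,.028),trgR=(426,240,.02),gripend=(367,163,.031),trgend=(420,210,.028),screw1=(362,299,.034),screw2=(362,357,.034),jawface=(457,375,.033),housing_l=(354,340,.034),farjaw_back=(747,300,.02),farpad=(664,405,.017),lidTL=(500,339,.014),lidTR=(663,341,.014),batL=(473,392,.034),bartop=(302,290,.02)).items(): print(n,f(*a))
E
```

```text
tab [ 0.5607 -0.0296]
gripL [ 0.4951 -0.1037]
gripR [ 0.4922 -0.0856]
trgL [ 0.504  -0.0559]
trgR [ 0.5053 -0.0457]
gripend [ 0.4456 -0.0936]
trgend [ 0.48  -0.052]
screw1 [ 0.5533 -0.0974]
screw2 [ 0.6065 -0.0975]
jawface [ 0.6224 -0.0138]
housing_l [ 0.5905 -0.1043]
farjaw_back [0.5504 0.2335]
farpad [0.6581 0.1872]
lidTL [0.5953 0.0257]
lidTR [0.5934 0.1736]
batL [0.6386 0.0015]
bartop [ 0.5513 -0.1498]
```

>>> drive_tool(
  steps=[
    [2, -0.8, -0.3, 1, 1],
    [4, 0, 0, 0, 1],
    [4, 0, 0, 0, 1],
    [4, 0, 0, 0, 1],
    [3, 0, 0, 0, 1],
    [2, 0, 0, 0, 1],
    [0.9, 0, 0, 0, 1],
    [0.3, 0, 0, 0, 1],
    [0, 0, 0, 0, 1],
  ],
)

```text
time: 3.2
eef_pos: [0.515, -0.0752, 0.0038]
tcp_rot: [-0.004, 0.707, 0.004, 0.707]
contact_force: [0.2, 1.0, 0.1]
opening: 1.0
```

>>> drive_tool(
  steps=[
    [0, 0, 0, 0, 0.6],
    [0, 0, 0, 0, 0.3],
    [0, 0, 0, 0, 0.3],
    [0, 0, 0, 0, 0.3],
    [0, 0, 0, 0, 0.3],
    [0, 0, 0, 0, 0.3],
    [0, 0, 0, 0, 0.3],
    [0, 0, 0, 0, 0.3],
  ],
  force=20,
)

```text
time: 4.0
eef_pos: [0.5157, -0.0764, 0.0047]
tcp_rot: [-0.005, 0.706, 0.003, 0.708]
contact_force: [-1.9, -3.3, 6.6]
opening: 0.305
```

```bash
python3 - <<'E'
from h import *
a=cam('side','s1.png')['frame'][:,:,::-1]; b=cam('wrist','w2.png')['frame'][:,:,::-1]
cv2.imwrite('pics/c.png',np.hstack([cv2.resize(a[140:260,180:300],(400,400),interpolation=cv2.INTER_CUBIC),cv2.resize(b,(400,300),interpolation=cv2.INTER_CUBIC)[list(range(300))+[0]*100]]))
s=readout.get_state();print(s['time'],s['eef_pos'],s['opening']*85)
E
```

```text
4.1 [ 0.51568131 -0.07637039  0.00473066] 25.468892135285042
```

View pics/c.png

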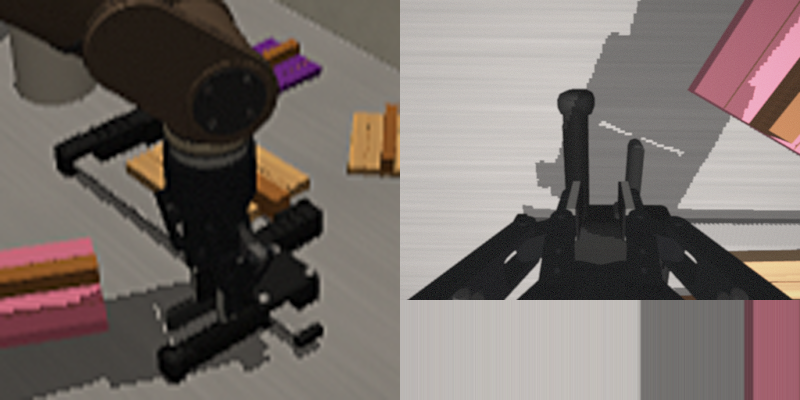

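The fingers closed to the commanded 0.30, narrower than the full-squeeze width, so I need a closer look at how they sit.

```bash
python3 - <<'E'
import cv2
b=cv2.imread('pics/w2.png')[90:384,130:470]
cv2.imwrite('pics/d.png',cv2.resize(b,None,fx=2,fy=2,interpolation=cv2.INTER_CUBIC)*1)
import numpy as np
cv2.imwrite('pics/d.png',np.clip(cv2.imread('pics/d.png').astype(float)*2.2,0,255).astype('uint8'))
E
```

```text
(no output)
```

View pics/d.png

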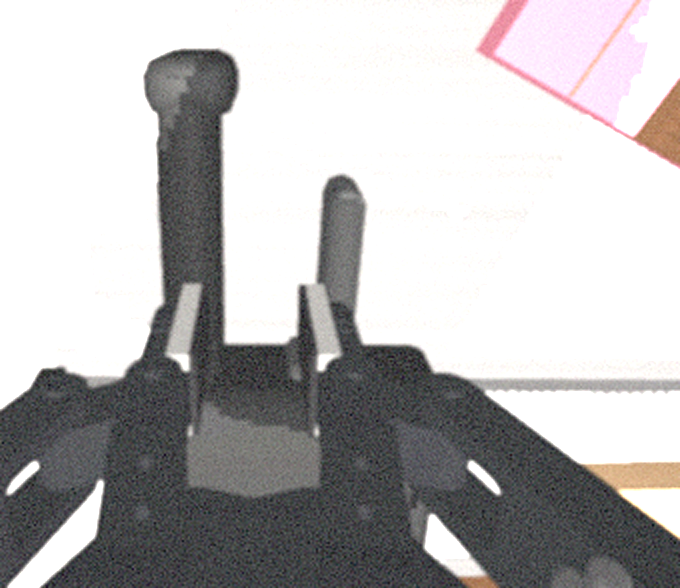

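```bash
python3 - <<'E'
from h import *
c=cam('wrist')
s=readout.get_state(); print(s['eef_pos'],s['time'],c['eye'])
cr=lambda p:tuple(round(float(2*(a-b))) for a,b in zip(w2pix(c,p),(130,90)))
for x in (.504,.526):
  for z in (0.005,.012,.02,.032,.045,.06): print(x,z,[cr((x,y,z)) for y in (-.0764-.0127,-.0764+.0127)])
f=lambda u,v,z: pix2w(c,130+u/2,90+v/2,z)[:2].round(4)
print('end',f(192,55,.031),'gripL',f(160,200,.016),'R',f(223,200,.031),'trgL',f(318,250,.028),'trgR',f(362,250,.02),'tend',f(342,180,.028))
E
```

```text
[ 0.51568906 -0.0763693   0.00472926] 4.15 [ 0.43348071 -0.07652672  0.17212187]
0.504 0.005 [(213, 237), (290, 238)]
0.504 0.012 [(211, 246), (292, 247)]
0.504 0.02 [(209, 257), (294, 258)]
0.504 0.032 [(206, 275), (296, 276)]
0.504 0.045 [(202, 298), (300, 299)]
0.504 0.06 [(196, 329), (305, 331)]
0.526 0.005 [(213, 297), (288, 298)]
0.526 0.012 [(212, 308), (290, 309)]
0.526 0.02 [(210, 321), (291, 322)]
0.526 0.032 [(207, 343), (294, 343)]
0.526 0.045 [(203, 370), (297, 371)]
0.526 0.06 [(198, 407), (301, 409)]
end [ 0.4443 -0.0917] gripL [ 0.4875 -0.1038] R [ 0.4821 -0.0842] trgL [ 0.4978 -0.0575] trgR [ 0.5012 -0.0433] tend [ 0.477 -0.052]
```

```bash
python3 - <<'E'
from h import *
c=cam('wrist'); s=readout.get_state()['eef_pos']
def at_x(u,v,x):
    a=pix2w(c,u,v,.0);e=np.array(c['eye']);return (e+(a-e)*(x-e[0])/(a[0]-e[0])-s).round(4)
k=1/1.5625
for dx in (-.011,0,.011):
  print(dx,'open L inner,outer',at_x(274*k,382*k,s[0]+dx),at_x(250*k,382*k,s[0]+dx),'R',at_x(528*k,382*k,s[0]+dx),'now',at_x(230,232.5,s[0]+dx),at_x(281,232.5,s[0]+dx))
print(c['vertical_fov'],dir(ctrl))
E
```

```text
-0.011 open L inner,outer [-0.011  -0.04    0.0454] [-0.011  -0.0476  0.0456] R [-0.011   0.0417  0.0436] now [-0.011 -0.014  0.032] [-0.011   0.0139  0.0314]
0 open L inner,outer [ 0.     -0.0462  0.0265] [ 0.     -0.055   0.0267] R [0.     0.0482 0.0245] now [ 0.     -0.0161  0.0111] [0.     0.0161 0.0103]
0.011 open L inner,outer [ 0.011  -0.0523  0.0077] [ 0.011  -0.0623  0.0079] R [0.011  0.0547 0.0053] now [ 0.011  -0.0182 -0.0098] [ 0.011   0.0183 -0.0107]
69.42980241078561 ['Unreachable', '__class__', '__delattr__', '__dict__', '__dir__', '__doc__', '__eq__', '__format__', '__ge__', '__getattribute__', '__getstate__', '__gt__', '__hash__', '__init__', '__init_subclass__', '__le__', '__lt__', '__module__', '__ne__', '__new__', '__reduce__', '__reduce_ex__', '__repr__', '__setattr__', '__sizeof__', '__str__', '__subclasshook__', '__weakref__', 'grasp_offset']
```

Geometry from the picture: the fingertips stand about 30 mm above the TCP height I assumed, so they rode over the top of the grip and trigger. I'll open and go lower in small steps, watching the force.

>>> drive_tool(
  steps=[
    [0, 0, 0, 0, 1],
    [0, 0, 0, 0, 1],
    [0, 0, 0, 0, 1],
    [0, 0, 0, 0, 1],
    [0, 0, 0, 0, 1],
    [0.4, 0, 0, 0, 1],
    [0, 0, 0, 0, 1],
  ],
)

```text
time: 4.9
eef_pos: [0.5138, -0.0749, -0.0015]
tcp_rot: [-0.004, 0.708, 0.004, 0.707]
contact_force: [-0.2, -0.6, 0.8]
opening: 0.998
```

```bash
python3 - <<'E'
from h import *
b=cam('wrist','w3.png')['frame'][60:384,60:450,::-1]
b=np.clip(cv2.resize(b,None,fx=1.8,fy=1.8,interpolation=cv2.INTER_CUBIC).astype(float)*2,0,255)
cv2.imwrite('pics/e.png',b)
s=readout.get_state();print(s['time'],s['eef_pos'],s['opening'],s['contact_force'])
E
```

```text
4.95 [ 0.51394816 -0.07489329 -0.00127736] 1.0012848356852497 [-0.16379245  0.00123814  0.43095004][ WARN:0@1.107] global loadsave.cpp:1063 imwrite_ Unsupported depth image for selected encoder is fallbacked to CV_8U.
```

View pics/e.png

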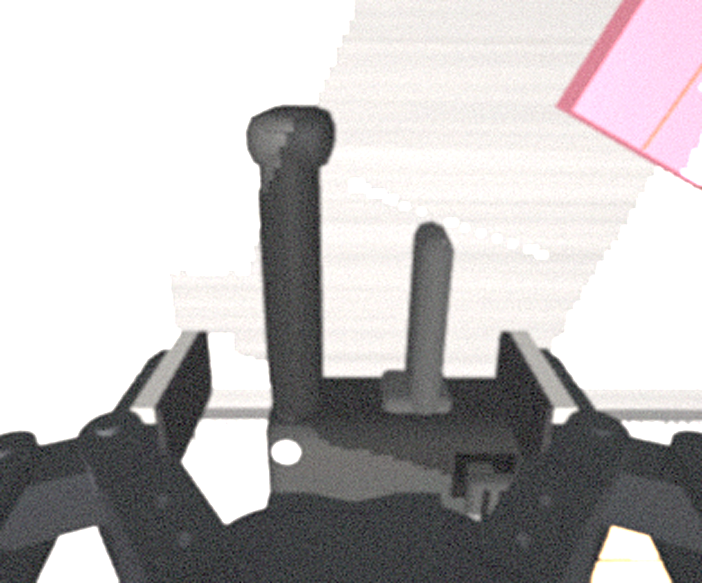

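The fingers now straddle grip and trigger with clearance: inner tips at u 208 and 500, grip at 265, trigger at 450. The finger gap's scale puts the tips about 10 mm above the top of the grip. I'll go lower carefully.

>>> drive_tool(
  steps=[
    [0.4, 0, 0, 0, 1],
    [0.4, 0, 0, 0, 1],
    [0.3, 0, 0, 0, 1],
    [0, 0, 0, 0, 1],
  ],
)

```text
time: 5.35
eef_pos: [0.5138, -0.0749, -0.0125]
tcp_rot: [-0.004, 0.708, 0.004, 0.707]
contact_force: [-0.0, 0.3, -1.0]
opening: 0.998
```

>>> drive_tool(
  steps=[
    [0.3, 0, 0, 0, 1],
    [0.2, 0, 0, 0, 1],
    [0, 0, 0, 0, 1],
  ],
)

```text
time: 5.65
eef_pos: [0.5141, -0.075, -0.0171]
tcp_rot: [-0.004, 0.707, 0.004, 0.707]
contact_force: [0.1, 0.3, -0.3]
opening: 0.999
```

>>> drive_tool(
  steps=[
    [0.4, 0, 0, 0, 1],
    [0, 0, 0, 0, 0.7],
    [0, 0, 0, 0, 0.4],
    [0, 0, 0, 0, 0.4],
    [0, 0, 0, 0, 0.4],
    [0, 0, 0, 0, 0.4],
    [0, 0, 0, 0, 0.4],
  ],
  force=20,
)

```text
time: 6.35
eef_pos: [0.5172, -0.0771, -0.0179]
tcp_rot: [-0.006, 0.705, 0.003, 0.709]
contact_force: [-1.7, -2.8, 9.1]
opening: 0.436
```

```bash
python3 - <<'E'
from h import *
b=cam('wrist','w4.png')['frame'][60:384,60:450,::-1]
b=np.clip(cv2.resize(b,None,fx=1.2,fy=1.2,interpolation=cv2.INTER_CUBIC).astype(float)*2,0,255).astype('uint8')
a=cam('scene','sc1.png')['frame'][130:260,180:370,::-1]
a=cv2.resize(a,None,fx=2,fy=2.99,interpolation=cv2.INTER_CUBIC)
a=np.clip(a.astype(float)*1.5,0,255).astype('uint8')[:b.shape[0]]
b=b[:a.shape[0]]
m=np.hstack([a[:,:400-70+50],b[:,:468-48]]); print(m.shape)
cv2.imwrite('pics/f.png',m[:,:800])
s=readout.get_state();print(s['time'],s['eef_pos'],s['opening']*85,s['contact_force'])
E
```

```text
(389, 800, 3)
6.45 [ 0.51717017 -0.07710508 -0.01794708] 37.13689885841157 [-1.17947495 -3.95783794  8.80929075]
```

View pics/f.png

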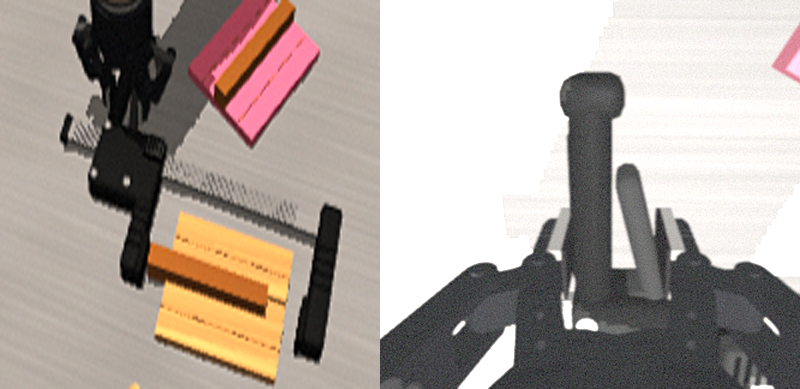

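The left half shows the clamp intact around the lid, with the batten near the near jaw. The right half shows the fingers outside grip and trigger, and the trigger fully swung (37 mm). Pumping works, so I'll raise 3 mm off the table contact and keep going.

>>> drive_tool(
  steps=[
    [-0.3, 0, 0, 0, 1],
    [0, 0, 0, 0, 1],
    [0, 0, 0, 0, 1],
    [0, 0, 0, 0, 1],
    [0, 0, 0, 0, 1],
    [0, 0, 0, 0, 0.4],
    [0, 0, 0, 0, 0.4],
    [0, 0, 0, 0, 0.4],
    [0, 0, 0, 0, 0.4],
    [0, 0, 0, 0, 0.4],
  ],
  force=20,
)

```text
time: 7.45
eef_pos: [0.5174, -0.0775, -0.0146]
tcp_rot: [-0.006, 0.705, 0.003, 0.709]
contact_force: [-1.1, -2.9, 11.3]
opening: 0.432
```

>>> drive_tool(
  steps=[
    [0, 0, 0, 0, 1],
    [0, 0, 0, 0, 1],
    [0, 0, 0, 0, 1],
    [0, 0, 0, 0, 1],
    [0, 0, 0, 0, 1],
    [0, 0, 0, 0, 0.4],
    [0, 0, 0, 0, 0.4],
    [0, 0, 0, 0, 0.4],
    [0, 0, 0, 0, 0.4],
    [0, 0, 0, 0, 0.4],
  ],
)

```text
time: 8.45
eef_pos: [0.5174, -0.0777, -0.0146]
tcp_rot: [-0.007, 0.705, 0.003, 0.709]
contact_force: [-2.3, -3.4, 11.5]
opening: 0.425
```

>>> drive_tool(
  steps=[
    [0, 0, 0, 0, 1],
    [0, 0, 0, 0, 1],
    [0, 0, 0, 0, 1],
    [0, 0, 0, 0, 1],
    [0, 0, 0, 0, 1],
    [0, 0, 0, 0, 0.4],
    [0, 0, 0, 0, 0.4],
    [0, 0, 0, 0, 0.4],
    [0, 0, 0, 0, 0.4],
    [0, 0, 0, 0, 0.4],
  ],
)

```text
time: 9.45
eef_pos: [0.5173, -0.0777, -0.0147]
tcp_rot: [-0.007, 0.705, 0.003, 0.709]
contact_force: [-2.7, -4.2, 10.1]
opening: 0.418
```

```bash
python3 - <<'E'
from h import *
a=cam('scene','sc2.png')['frame'][120:270,180:370,::-1]
a=cv2.resize(a,None,fx=4,fy=4,interpolation=cv2.INTER_CUBIC)
cv2.imwrite('pics/g.png',np.clip(a.astype(float)*1.5,0,255).astype('uint8'))
s=readout.get_state();print(s['time'],s['opening'])
E
```

```text
9.5 0.42168909765991963
```

View pics/g.png

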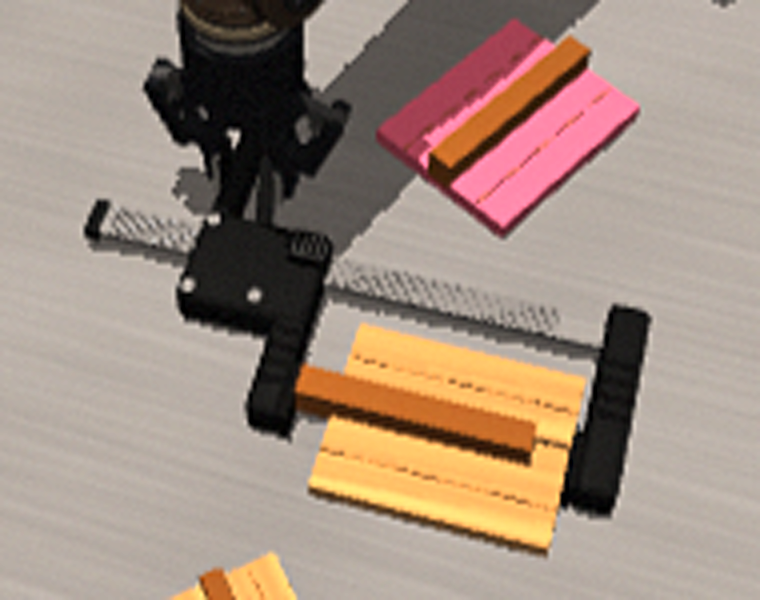

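The jaw closes properly: far jaw at (600,400) almost on the lid, near jaw at (275,400) on the batten's end, batten still about 20 mm out and the clamp straight. Carry on.

>>> drive_tool(
  steps=[
    [0, 0, 0, 0, 1],
    [0, 0, 0, 0, 1],
    [0, 0, 0, 0, 1],
    [0, 0, 0, 0, 1],
    [0, 0, 0, 0, 1],
    [0, 0, 0, 0, 0.4],
    [0, 0, 0, 0, 0.4],
    [0, 0, 0, 0, 0.4],
    [0, 0, 0, 0, 0.4],
    [0, 0, 0, 0, 0.4],
  ],
)

```text
time: 10.5
eef_pos: [0.5172, -0.0776, -0.0144]
tcp_rot: [-0.007, 0.705, 0.003, 0.709]
contact_force: [-3.3, -4.0, 12.7]
opening: 0.411
```

>>> drive_tool(
  steps=[
    [0, 0, 0, 0, 1],
    [0, 0, 0, 0, 1],
    [0, 0, 0, 0, 1],
    [0, 0, 0, 0, 1],
    [0, 0, 0, 0, 1],
    [0, 0, 0, 0, 0.4],
    [0, 0, 0, 0, 0.4],
    [0, 0, 0, 0, 0.4],
    [0, 0, 0, 0, 0.4],
    [0, 0, 0, 0, 0.4],
  ],
)

```text
time: 11.5
eef_pos: [0.5173, -0.0777, -0.0145]
tcp_rot: [-0.007, 0.705, 0.004, 0.709]
contact_force: [-2.9, -3.6, 11.4]
opening: 0.409
```

>>> drive_tool(
  steps=[
    [0, 0, 0, 0, 1],
    [0, 0, 0, 0, 1],
    [0, 0, 0, 0, 1],
    [0, 0, 0, 0, 1],
    [0, 0, 0, 0, 1],
    [0, 0, 0, 0, 0.4],
    [0, 0, 0, 0, 0.4],
    [0, 0, 0, 0, 0.4],
    [0, 0, 0, 0, 0.4],
    [0, 0, 0, 0, 0.4],
  ],
)

```text
time: 12.5
eef_pos: [0.5173, -0.0778, -0.0145]
tcp_rot: [-0.007, 0.705, 0.003, 0.709]
contact_force: [-3.3, -5.0, 10.8]
opening: 0.406
```

>>> drive_tool(
  steps=[
    [0, 0, 0, 0, 1],
    [0, 0, 0, 0, 1],
    [0, 0, 0, 0, 1],
    [0, 0, 0, 0, 1],
    [0, 0, 0, 0, 1],
    [0, 0, 0, 0, 0.33],
    [0, 0, 0, 0, 0.33],
    [0, 0, 0, 0, 0.33],
    [0, 0, 0, 0, 0.33],
    [0, 0, 0, 0, 0.33],
  ],
)

```text
time: 13.5
eef_pos: [0.515, -0.076, -0.0163]
tcp_rot: [-0.005, 0.707, 0.004, 0.707]
contact_force: [-2.8, -1.4, 6.9]
opening: 0.63
```

```bash
python3 - <<'E'
from h import *
b=cam('wrist','w5.png')['frame'][60:384,60:450,::-1]
b=np.clip(cv2.resize(b,None,fx=1.2,fy=1.2,interpolation=cv2.INTER_CUBIC).astype(float)*2,0,255).astype('uint8')
a=cam('scene','sc3.png')['frame'][150:280,200:330,::-1]
a=np.clip(cv2.resize(a,(388,388),interpolation=cv2.INTER_CUBIC).astype(float)*1.5,0,255).astype('uint8')
cv2.imwrite('pics/i.png',np.hstack([a,b[:388,:410]]))
s=readout.get_state();print(s['time'],s['opening'])
E
```

```text
13.6 0.6285140967859241
```

View pics/i.png

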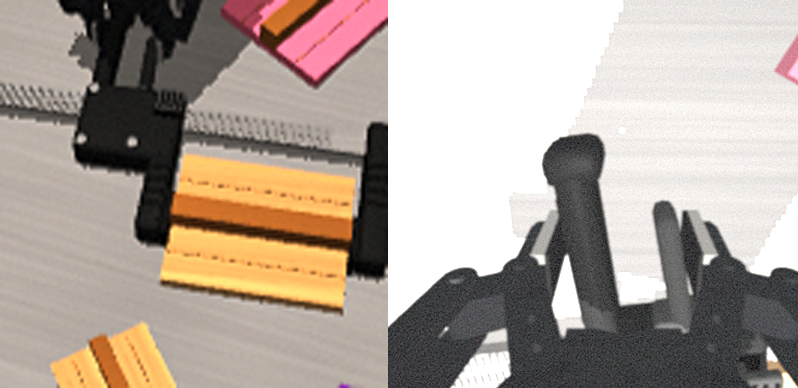

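The left half shows the batten flush with the lid's edge at both ends and both jaws on the lid. The trigger stalls early, at 53 mm, so the clamp is tight. I'll firm up to 25 N and then do one confirming stroke.

>>> drive_tool(
  steps=[
    [0, 0, 0, 0, 0.33],
    [0, 0, 0, 0, 0.33],
    [0, 0, 0, 0, 0.33],
    [0, 0, 0, 0, 0.33],
  ],
  force=25,
)

```text
time: 14.0
eef_pos: [0.5159, -0.0779, -0.0153]
tcp_rot: [-0.007, 0.706, 0.003, 0.708]
contact_force: [-5.0, -6.7, 11.0]
opening: 0.513
```

>>> drive_tool(
  steps=[
    [0, 0, 0, 0, 1],
    [0, 0, 0, 0, 1],
    [0, 0, 0, 0, 1],
    [0, 0, 0, 0, 1],
    [0, 0, 0, 0, 1],
    [0, 0, 0, 0, 0.35],
    [0, 0, 0, 0, 0.35],
    [0, 0, 0, 0, 0.35],
    [0, 0, 0, 0, 0.35],
    [0, 0, 0, 0, 0.35],
  ],
  force=25,
)

```text
time: 15.0
eef_pos: [0.5148, -0.0766, -0.0163]
tcp_rot: [-0.006, 0.707, 0.004, 0.707]
contact_force: [-0.8, -3.8, 1.3]
opening: 0.594
```

>>> drive_tool(
  steps=[
    [0, 0, 0, 0, 0.35],
    [0, 0, 0, 0, 0.35],
    [0, 0, 0, 0, 0.35],
    [0, 0, 0, 0, 0.35],
    [0, 0, 0, 0, 0.35],
  ],
)

```text
time: 15.5
eef_pos: [0.5157, -0.0779, -0.0155]
tcp_rot: [-0.007, 0.706, 0.003, 0.708]
contact_force: [-4.8, -6.6, 11.1]
opening: 0.512
```

>>> drive_tool(
  steps=[
    [0, 0, 0, 0, 0.35],
    [0, 0, 0, 0, 0.35],
    [0, 0, 0, 0, 0.35],
    [0, 0, 0, 0, 0.35],
    [0, 0, 0, 0, 0.35],
  ],
)

```text
time: 16.0
eef_pos: [0.5157, -0.0779, -0.0155]
tcp_rot: [-0.007, 0.706, 0.003, 0.708]
contact_force: [-4.2, -7.0, 10.1]
opening: 0.51
```

The trigger stalls solidly at 43.5 mm with 25 N, where free strokes went to 35 mm. Now let the trigger out, rise and locate the tab.

>>> drive_tool(
  steps=[
    [0, 0, 0, 0, 1],
    [0, 0, 0, 0, 1],
    [0, 0, 0, 0, 1],
    [0, 0, 0, 0, 1],
    [0, 0, 0, 0, 1],
    [-1.5, 0, 0, 0, 1],
    [-3, 0, 0, 0, 1],
    [-4, 0, 0, 0, 1],
    [-4, 0, 0, 0, 1],
    [-4, 0, 0, 0, 1],
  ],
)

```text
time: 17.0
eef_pos: [0.5143, -0.075, 0.15]
tcp_rot: [-0.004, 0.707, 0.004, 0.708]
contact_force: [0.4, -0.7, 0.1]
opening: 1.0
```

>>> drive_tool(
  steps=[
    [-3, 0, 0, 0, 0],
    [0, 0, 0, 0, 0],
    [0, 0, 0, 0, 0],
  ],
)

```text
time: 17.3
eef_pos: [0.5149, -0.0752, 0.179]
tcp_rot: [-0.005, 0.706, 0.004, 0.708]
contact_force: [-0.3, 0.3, -1.3]
opening: 0.518
```

```bash
python3 - <<'E'
from h import *
b=cam('wrist','w6.png')['frame'][:,:,::-1]
cv2.imwrite('pics/j.png',np.clip(cv2.resize(b,(800,600),interpolation=cv2.INTER_CUBIC).astype(float)*1.6,0,255).astype('uint8'))
s=readout.get_state();print(s['time'],s['eef_pos'],s['opening'],R.from_quat(s['tcp_rot']).as_matrix().round(3))
E
```

```text
17.35 [ 0.51392035 -0.07490034  0.17721677] 0.4225892043785105 [[-0.    -0.012  1.   ]
 [ 0.     1.     0.012]
 [-1.     0.    -0.   ]]
```

View pics/j.png

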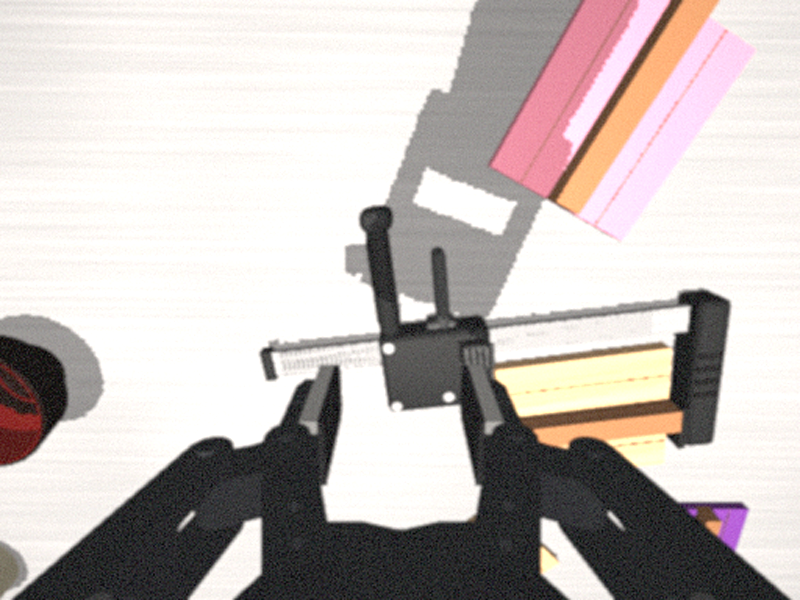

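The clamp has turned by a few degrees: screws at (388,349), (397,406) and (448,397), tab near (478,357) and partly behind a finger. I'll fit the rigid motion of the screws from the first wrist view.

```bash
python3 - <<'E'
from h import *
c=cam('wrist'); k=1/1.5625
s=readout.get_state();print(s['eef_pos'],s['opening'])
f=lambda u,v,z: pix2w(c,u*k,v*k,z)[:2]
# first view (w1): eye shift from that TCP pose, same tool geometry -> reuse saved world results
c1=dict(c); 
A=np.array([[.5533,-.0974],[.6065,-.0975]]); 
B=np.array([f(388,349,.034),f(397,406,.034)]); print(B, f(448,397,.034),'tab direct',f(478,357,.049), 'tab top-left corner',f(463,345,.049),'tr',f(491,345,.049))
def ang(P): d=P[1]-P[0]; return np.arctan2(d[1],d[0])
th=ang(B)-ang(A); Rm=np.array([[np.cos(th),-np.sin(th)],[np.sin(th),np.cos(th)]])
tab=(B.mean(0)+Rm@(np.array([.5607,-.0296])-A.mean(0))); print('th',th,'tab',tab)
b1,b2=f(268,350,.02),f(690,303,.02); print('bar angle',np.arctan2(b2[1]-b1[1],b2[0]-b1[0])-np.pi/2)
d=tab-s['eef_pos'][:2]; M=R.from_quat(s['tcp_rot']).as_matrix(); print('tool shift cm',M.T@np.array([d[0],d[1],0])*100)
print('farjaw',f(672,405,.03))
E
```

```text
[ 0.51340599 -0.07473691  0.17615883] 0.32584523800551785
[[ 0.58173484 -0.08346467]
 [ 0.63371668 -0.07589947]] [ 0.62470146 -0.03400472] tab direct [ 0.58044359 -0.01489153] tab top-left corner [ 0.57059483 -0.02682859] tr [ 0.57036374 -0.00582515]
th 0.14640033878514658 tab [ 0.57883334 -0.01535875]
bar angle 0.1317291222393
tool shift cm [-0.00975668  5.85994507  6.61256355]
farjaw [0.63281247 0.15490785]
```

>>> drive_tool(
  steps=[
    [0, 2.95, 3.3, 0, 0],
    [0, 2.95, 3.35, 0, 0],
    [3, 0, 0, 0, 0],
    [4, 0, 0, 0, 0],
    [2.6, 0, 0, 0, 0],
    [1, 0, 0, 0, 0],
    [0.5, 0, 0, 0, 0],
    [0, 0, 0, 0, 0],
  ],
)

```text
time: 18.2
eef_pos: [0.5801, -0.0154, 0.066]
tcp_rot: [-0.004, 0.707, 0.004, 0.707]
contact_force: [-0.1, 0.1, 0.2]
opening: 0.003
```

```bash
python3 - <<'E'
from h import *
b=cam('wrist','w7.png')['frame'][90:384,130:400,::-1]
b=np.clip(cv2.resize(b,(400,436),interpolation=cv2.INTER_CUBIC).astype(float)*2,0,255).astype('uint8')
c=cam('scene','sc4.png');a=c['frame'][120:229,200:300,::-1]
a=np.clip(cv2.resize(a,(400,436),interpolation=cv2.INTER_CUBIC).astype(float)*2,0,255).astype('uint8')
cv2.imwrite('pics/k.png',np.hstack([a,b]))
s=readout.get_state();print(s['time'],s['eef_pos'],s['opening'],s['contact_force'])
t=w2pix(c,(.580,-.0155,.049));print('tab in crop',(t[0]-200)*4,(t[1]-120)*4)
E
```

```text
18.3 [ 0.58132719 -0.01561268  0.06780334] 0.0023426820564276746 [0.10467399 0.08762321 0.98011709]
tab in crop 228.3877374829824 253.87371641456934
```

View pics/k.png

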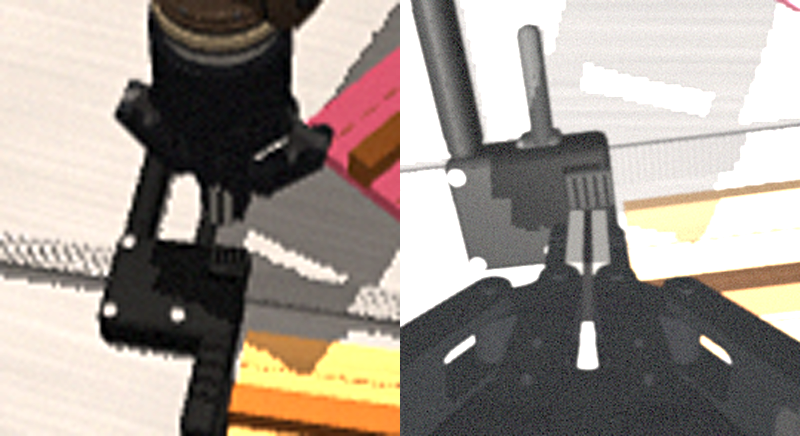

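The shut fingertips sit directly above the ribbed tab: left tip (220,222) over tab (228,255), right tip (590,212) between the tab's edges at u 565-612. Descend to contact.

>>> drive_tool(
  steps=[
    [0.8, 0, 0, 0, 0],
    [0.8, 0, 0, 0, 0],
    [0.6, 0, 0, 0, 0],
    [0, 0, 0, 0, 0],
  ],
)

```text
time: 18.7
eef_pos: [0.5791, -0.0151, 0.0428]
tcp_rot: [-0.004, 0.708, 0.004, 0.706]
contact_force: [-1.4, -0.0, -0.1]
opening: -0.002
```

>>> drive_tool(
  steps=[
    [0.4, 0, 0, 0, 0],
    [0.3, 0, 0, 0, 0],
    [0, 0, 0, 0, 0],
  ],
)

```text
time: 19.0
eef_pos: [0.5798, -0.0152, 0.0367]
tcp_rot: [-0.004, 0.707, 0.004, 0.707]
contact_force: [-1.0, 0.2, -0.5]
opening: -0.005
```

>>> drive_tool(
  steps=[
    [0.4, 0, 0, 0, 0],
    [0.2, 0, 0, 0, 0],
    [0, 0, 0, 0, 0],
  ],
)

```text
time: 19.3
eef_pos: [0.5798, -0.0152, 0.0308]
tcp_rot: [-0.004, 0.707, 0.004, 0.707]
contact_force: [-0.4, -1.1, -1.1]
opening: 0.002
```

Consistent with the tips standing about 25 mm above the reported TCP. Continue in small steps.

>>> drive_tool(
  steps=[
    [0.4, 0, 0, 0, 0],
    [0, 0, 0, 0, 0],
  ],
)

```text
time: 19.5
eef_pos: [0.5797, -0.0152, 0.0266]
tcp_rot: [-0.004, 0.707, 0.004, 0.707]
contact_force: [-0.6, 0.3, 0.1]
opening: -0.004
```

>>> drive_tool(
  steps=[
    [0.3, 0, 0, 0, 0],
    [0, 0, 0, 0, 0],
  ],
)

```text
time: 19.7
eef_pos: [0.5798, -0.0152, 0.0238]
tcp_rot: [-0.004, 0.707, 0.004, 0.707]
contact_force: [-0.1, -0.2, 0.4]
opening: -0.005
```

>>> drive_tool(
  steps=[
    [0.2, 0, 0, 0, 0],
    [0, 0, 0, 0, 0],
  ],
)

```text
time: 19.9
eef_pos: [0.5803, -0.0153, 0.0223]
tcp_rot: [-0.004, 0.707, 0.004, 0.707]
contact_force: [0.3, 0.5, -0.9]
opening: 0.002
```

>>> drive_tool(
  steps=[
    [0.2, 0, 0, 0, 0],
    [0, 0, 0, 0, 0],
  ],
)

```text
time: 20.1
eef_pos: [0.5804, -0.0147, 0.0215]
tcp_rot: [-0.004, 0.707, 0.005, 0.707]
contact_force: [-3.1, 1.7, 6.7]
opening: -0.0
```

>>> drive_tool(
  steps=[
    [0.2, 0, 0, 0, 0],
    [0, 0, 0, 0, 0],
  ],
)

```text
time: 20.3
eef_pos: [0.5803, -0.0136, 0.0204]
tcp_rot: [-0.003, 0.707, 0.005, 0.707]
contact_force: [-4.9, 5.7, 10.8]
opening: 0.001
```

>>> drive_tool(
  steps=[
    [0.2, 0, 0, 0, 0],
    [0, 0, 0, 0, 0],
  ],
)

```text
time: 20.5
eef_pos: [0.581, -0.0136, 0.0193]
tcp_rot: [-0.003, 0.707, 0.005, 0.707]
contact_force: [-6.2, 6.3, 14.6]
opening: 0.003
```

>>> drive_tool(
  steps=[
    [0.2, 0, 0, 0, 0],
    [0.1, 0, 0, 0, 0],
    [0, 0, 0, 0, 0],
  ],
)

```text
time: 20.8
eef_pos: [0.5827, -0.0148, 0.0164]
tcp_rot: [-0.004, 0.705, 0.004, 0.709]
contact_force: [-1.6, 3.4, 10.5]
opening: -0.001
```

>>> drive_tool(
  steps=[
    [0.2, 0, 0, 0, 0],
    [0, 0, 0, 0, 0],
  ],
)

```text
time: 21.0
eef_pos: [0.5833, -0.015, 0.0155]
tcp_rot: [-0.004, 0.705, 0.004, 0.709]
contact_force: [-2.5, 2.4, 14.2]
opening: 0.003
```

>>> drive_tool(
  steps=[
    [0.2, 0, 0, 0, 0],
    [0, 0, 0, 0, 0],
  ],
)

```text
time: 21.2
eef_pos: [0.5839, -0.0153, 0.0151]
tcp_rot: [-0.004, 0.705, 0.004, 0.709]
contact_force: [-5.0, 2.2, 22.0]
opening: -0.001
```

The stop is reached after about 6.5 mm of travel, with the force climbing. I'll hold it down and check the jaw.

>>> drive_tool(
  steps=[
    [0.1, 0, 0, 0, 0],
    [0, 0, 0, 0, 0],
    [0, 0, 0, 0, 0],
    [0, 0, 0, 0, 0],
    [0, 0, 0, 0, 0],
    [0, 0, 0, 0, 0],
    [0, 0, 0, 0, 0],
    [0, 0, 0, 0, 0],
    [0, 0, 0, 0, 0],
    [0, 0, 0, 0, 0],
  ],
)

```text
time: 22.2
eef_pos: [0.584, -0.0153, 0.015]
tcp_rot: [-0.004, 0.705, 0.004, 0.709]
contact_force: [-6.5, 3.4, 25.2]
opening: -0.002
```

```bash
python3 - <<'E'
from h import *
c=cam('scene','sc5.png'); a=c['frame'][110:290,180:420,::-1]
a=np.clip(cv2.resize(a,(800,600),interpolation=cv2.INTER_CUBIC).astype(float)*1.6,0,255).astype('uint8')
cv2.imwrite('pics/l.png',a)
s=readout.get_state();print(s['time'],s['eef_pos'],s['contact_force'])
E
```

```text
22.25 [ 0.58396439 -0.01528568  0.01498253] [-7.52970492  4.15700596 26.71277804]
```

View pics/l.png

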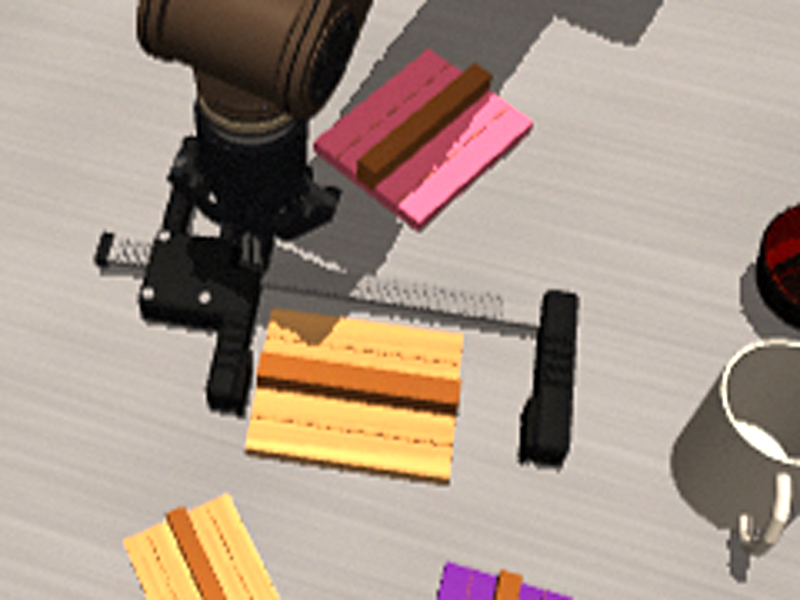

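The jaw has sprung open: far jaw at (555,380), about 55 mm clear of the lid. The batten is flush, and the jug and bowl are unmoved. I'll quantify the opening.

```bash
python3 - <<'E'
from h import *
c=cam('scene'); k=.3
f=lambda u,v,z: pix2w(c,180+u*k,110+v*k,z)[:2]
s1,s2=f(164,236,.034),f(148,293,.034)
ex=(s2-s1)/np.linalg.norm(s2-s1); ey=np.array([-ex[1],ex[0]])
g=lambda u,v,z:(f(u,v,z)-s1)@ey*1000
print('yaw',np.arctan2(ex[1],ex[0]))
print('tail left top edge',g(98,236,.023),'tail right',g(112,236,.023),'near jaw face',g(252,345,.033),'far jaw pad',g(526,405,.033),g(521,455,.005),'far back',g(578,300,.033),'near tip back',g(207,400,.033))
# initial image b: crop px/5+200,130
h=lambda u,v,z: pix2w(c,200+u/5,130+v/5,z)[:2]
t1,t2=h(156,200,.034),h(120,281,.034); ex=(t2-t1)/np.linalg.norm(t2-t1); ey=np.array([-ex[1],ex[0]])
q=lambda u,v,z:(h(u,v,z)-t1)@ey*1000
print('initial: tail',q(62,195,.023),q(82,195,.023),'near',q(262,380,.033),'far pad',q(655,495,.033),'far back',q(757,350,.033))
E
```

```text
yaw 0.1314898818745639
tail left top edge -55.00849304687094 tail right -43.88329890273225 near jaw face 87.41639373104935 far jaw pad 292.40423483486285 295.5260002615412 far back 325.0700380098179 near tip back 63.816229385248185
initial: tail -54.02486173600501 -43.52632983692962 near 89.72941768099862 far pad 292.19064551077963 far back 324.85338541569996
```

The opening measures about 205 mm, and the bar tail agrees (-141 mm). Lift straight off.

>>> drive_tool(
  steps=[
    [-0.5, 0, 0, 0, 0],
    [-1, 0, 0, 0, 0],
    [-2, 0, 0, 0, 0],
    [-4, 0, 0, 0, 0],
    [-4, 0, 0, 0, 0],
    [-4, 0, 0, 0, 0],
    [0, 0, 0, 0, 0],
    [0, 0, 0, 0, 0],
    [0, 0, 0, 0, 0],
    [0, 0, 0, 0, 0],
  ],
)

```text
time: 23.3
eef_pos: [0.5787, -0.015, 0.1608]
tcp_rot: [-0.004, 0.709, 0.004, 0.706]
contact_force: [0.5, 0.5, -0.3]
opening: 0.002
```

```bash
python3 - <<'E'
from h import *
a=cv2.imread('pics/sc5.png').astype(int)[:,:,::-1]; c=cam('scene','sc6.png'); b=c['frame'].astype(int)
# far jaw / lid regions unchanged since jaw-open picture?
for n,(x0,x1,y0,y1) in dict(farjaw=(330,360,195,255),lid=(252,322,205,258),tail=(208,225,175,195),jug=(380,425,210,280)).items():
    d=np.abs(a[y0:y1,x0:x1]-b[y0:y1,x0:x1]).max(2); print(n,d.mean().round(1),(d>40).mean().round(3))
s=readout.get_state();print(s['time'],s['eef_pos'],s['contact_force'])
sign_off()
E
```

```text
farjaw 2.5 0.0
lid 4.3 0.018
tail 2.5 0.0
jug 2.2 0.0
23.35 [ 0.57891201 -0.01505158  0.16099708] [ 0.44883412 -0.29198274  0.1457092 ]
the job is handed in; nothing more can be done
```

I pumped the clamp tight, pressed the release tab until the jaw sprang open, lifted clear and handed the job in at 23.4 s; no verdict came back.

- **Pumping:** The first seven full strokes ran to the stop at 20 N. The trigger then stalled at about 43.5 mm with 25 N, and a repeat stroke stalled at the same width. The picture taken at the first stall shows the batten flush with the lid's edge.
- **Release:** The tab went down about 6.5 mm, with 25–27 N on the wrist at its stop, and I held it there for about a second. The far jaw then measured about 205 mm open in the camera picture, and the bar's tail position agreed.
- **Last check:** After lifting off, the far jaw, bar tail and jug regions matched the jaw-open picture. In the lid region 1.8 % of the pixels differed; I put this down to the arm's moving shadow but did not check it. The contact force was near zero.
- **Not checked:** I did not measure the jaw's force on the lid or the trigger's final angle; the batten was judged flush by eye only. I did not compare either bowl's position with the start.

Two things disagreed with what I expected:
- **Fingertip height:** The fingertips stood about 25–35 mm higher than the reported tool height implied. The first squeeze therefore rode over the top of the grip and trigger without squeezing the trigger, and I corrected it by going lower.
- **Clamp position:** The loose clamp turned about 7° and shifted roughly 2 cm during pumping.

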